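# Snap the vacuum pump onto the slanted jar valve and hold it pressed

### The arm

A 6-joint arm with a two-finger parallel gripper is mounted at the origin on the work surface. World frame = base frame: x ahead of the robot, y to its left, z up, the work surface at z = 0. Lengths are in m, angles in rad, forces in N, time in s.
With the tool pointing down it reaches from about 0.3 to 0.825 m from the base axis. Payload 5.4 kg.
Tool frame: the origin (TCP) lies at the very end of the fingers, on their centre line; the grasp point (between the pads) lies 19 mm behind it; z points along the fingers, y is the line along which they close (so a half turn about z gives the same grasp; the last joint's range is limited). The gripper opens to 92 mm and grips with 3 to 60 N. Pads are 20 mm wide; open, the fingers measure 128 mm over their backs; the gripper's body (75 mm by 189 mm) begins 69 mm behind the grasp point.
Start: joints at [-1.354, 0.158, 1.597, -0, 1.386, -0.21], TCP at [0.238, -0.523, 0.215] pointing down, gripper open.
Joint ranges: [-2.91, 2.91], [-0.94, 2.29], [0.18, 2.7], [-1.29, 4.43], [0.17, 2.64], [-3, 3]. Speed limits (rad/s): [2.57, 2.57, 3.14, 3.14, 3.14, 3.14].

### API

Orientations are given as a rotation vector (axis times angle).
In Python, from workcell import bot gives the robot as it stands. Calls block until the motion is done:
- bot.goto(position, orientation): joint-space move of the TCP to a pose.
- bot.line_to(position, rot=None, max_speed=0.15): straight line of the TCP; rot=None keeps the orientation; max_speed is the mean speed in m/s.
- bot.set_joints(angles): joint-space move.
- bot.set_gripper(opening, newtons=None): opening from 0.0 (shut) to 1.0 (fully open); newtons is the grip in N (None keeps the last); returns when the fingers have stopped.
- bot.hold(seconds).
- bot.inverse_kinematics(position, orientation): joint angles nearest the present ones, or None.
- bot.read_camera(name): name is "side" or "top"; returns a dict with "pixels" (420x560x3 uint8, blue, green, red), "fx", "fy", "cx", "cy" (pixels), "R" (3x3) and "t" (3): a world point X has camera coordinates R X + t. Camera axes: x right, y down, z forward; pixel columns grow to the right and rows downward; lengths in m; the calibration is good to about 2 mm. A picture is of the moment at which its call begins. There is no depth.
A pose or a line that the arm cannot do raises bot.MotionError and nothing moves.
- bot.job_done(): hands the job in; it is judged then, once.
Readings, each from a call of its own:
- bot.current_clock(): time.
- bot.current_joints(): joint angles.
- bot.current_joint_vel(): joint speeds.
- bot.current_effort(): joint torques, N m.
- bot.current_ee_pos(): TCP position.
- bot.current_tool_rot(): TCP orientation.
- bot.current_contact_force(): force on the tool from outside, world axes, zero at the start.
- bot.current_ft_torque(): the same for the moment, N m.
- bot.current_opening(): opening from 0.0 (shut) to 1.0 (fully open).
- bot.current_grip_force(): force on a finger pad.
Only numpy, scipy, OpenCV 4.12 (cv2) and the standard library are available. Lean on these libraries where they do the work, as an engineer would, in place of code of your own. Each camera call takes 0.05 s, during which the arm holds its last target. There are 200 camera calls.

### The job

Pump the air out of the jar that faces you on the lazy Susan: lift the white hand vacuum pump off the stack of spare lids, push its socket squarely over the ball-headed brass valve on the jar's slanted lid until it snaps on, then press on until the pump's sprung rubber seal is well pushed in, more than halfway. Press firmly but never force it against the glass jar, and leave the spare lids stacked and the teapot, leaf trivet and tongs where they are. Finish holding the pump pressed like that: do not let go of it.

Things in the scene. Friction and masses are not known exactly. Their poses are not given: they have to be found in the camera images.
- pump: White hand vacuum pump, 150 mm tall, 0.2 to 0.3 kg, standing upright, mouth down, on the upper spare lid. Origin: centre of the seal's lower edge with the seal fully out; z runs up the pump's axis. From z = 60 to 150 mm it is a rounded block, 42 mm across x (ribbed flat faces: grip these) and 56 mm across y; below that it is round, 51 mm across.
- pump_balls (a point): Point on the pump's axis, z = 17 mm, amid four sprung locking balls that leave 9 mm free in a bore 17 mm wide (up to z = 46 mm; a funnel 29 mm wide at z = 10 mm leads in). Over the valve head they give way (about 10 to 17 N of push) and snap shut below it when the pump's origin is about 0.5 mm from the valve's origin. Any turn about the axis will do.
- seal (a joint): How far the pump's sprung rubber seal (a ring 44 mm across, the pump's lowest part) is pushed up into it: 0 fully out, 0.008 m at the stop. Spring: about 6 N at the start, 11 N at the stop. It meets the lid just as the pump snaps on; from there each mm of push drives it in by 1 mm.
- valve: Valve lid of the jar facing the robot: round steel lid, 76 mm across, on the slanted mouth of a hexagonal glass jar, leaning 30 degrees from vertical, roughly towards the robot. Origin: centre of the lid's flat recess floor (69 mm across, rim 3 mm high), where the brass valve stands; z points out of the lid along the valve. The pump's z must end along it.
- valve_head (a point): Centre of the valve's ball head, 14 mm across, 24 mm from the lid along the valve's z; its tip is at 31 mm. Neck 8 mm thick, hexagonal foot 17 mm wide and 4 mm high.
- susan_top (a point): Centre of the lazy Susan's top face: a beech disc 320 mm across, 30 mm high, with three jars sitting fast on it, centres 88 mm from its own. It turns on its bearing if a jar is pushed sideways with over about 4 N. The other two jars have the same lid without a valve and face away; nothing on it, valve included, is higher than 0.18 m.
- lid_top: Upper spare lid, loose, round, steel, 76 mm across, 13 mm high, 0.1 kg, lying flat and nested in the lower one. Origin: centre of its underside; its recess floor, on which the pump stands, is at z = 10 mm.
- lid_low: Lower spare lid, the same, lying flat on the sill. Origin: centre of its underside.
- trivet: Leaf-shaped silicone trivet, 150 x 112 x 8 mm with a short stem, lying on the sill with the teapot on it. Origin: centre of its underside.
- teapot: Small grey ceramic teapot with hinged lid, 100 mm high, 170 mm from spout (+x) to handle (-x), standing on the trivet. Origin: centre of its underside.
- tongs: Steel tongs, 210 mm long, 20 mm high, 32 mm wide, lying along their x on the sill between robot and lazy Susan. Origin: middle of their underside.
Mind the look-alikes: they are no part of the job. Leave any orange look-alike of the pump alone. What is shaped like the lid_top but green or pink is not meant.

How it is judged:
By the outcome, as a careful person would: the job done as asked, in the order asked, and still so for the second after the job is handed in, while the arm keeps its last pose, push and grip.
It also fails if it takes over 45 s, if anything falls off the work surface, if the arm or the gripper's body presses on something with over 40 N, if the wrist force passes 120 N, or if a joint passes its speed limit or range.

## Working session

There is one attempt and no reset: what is moved stays moved. The work goes in short steps, each a Python script; the robot and the scene stay as the last script left them, time stands still between calls to the robot, and variables do not carry over. Pictures are saved under pics/ and viewed, at most 10 in all, crops included, and the job is handed in when it is done.

```bash
mkdir -p pics; python3 - <<'E'
from workcell import bot
import cv2,pickle
for n in("side","top"):
    c=bot.read_camera(n); pickle.dump(c,open(f"pics/{n}.pkl","wb"))
    cv2.imwrite(f"pics/{n}0.png",c["pixels"]); print(n,c["fx"],c["cx"],c["cy"],c["R"],c["t"],-c["R"].T@c["t"])
print(bot.current_clock(),bot.current_tool_rot(),bot.current_opening())
E
```

```text
side 538.9228339949368 266.8146267830563 224.48973055807446 [[ 0.99981022  0.00466661  0.01891397]
 [ 0.01796861 -0.59599201 -0.8027893 ]
 [ 0.00752627  0.8029768  -0.59596276]] [-0.49662082  0.10130524  1.52246387] [ 0.48324778 -1.15980852  0.9980516 ]
top 485.89793050952125 283.8587512562942 208.73901403774792 [[-0.0123681  -0.9995714   0.02653394]
 [-0.99743615  0.01046246 -0.07079309]
 [ 0.07048514 -0.02734149 -0.99713805]] [-0.00568453  0.51125987  1.1921372 ] [0.42585081 0.02156367 1.22506986]
0.1 [-3.06865925e+00 -6.64998921e-01  4.62460324e-05] 1.0006393494578552
```

View pics/side0.png

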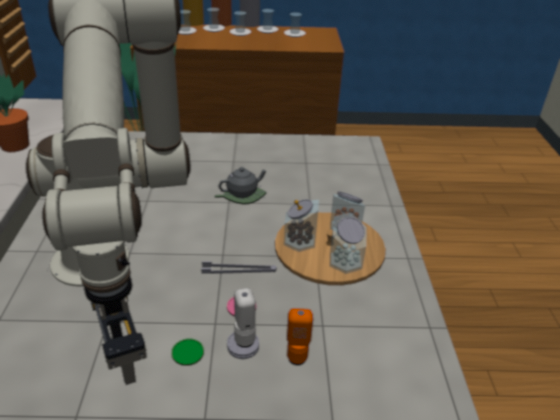

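View pics/top0.png

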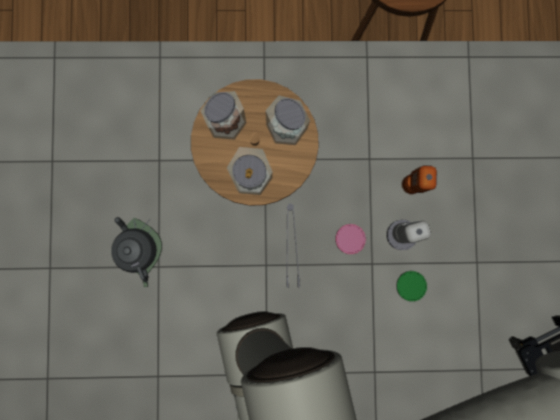

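The side view shows the white pump at about (244,318) on the grey lids at (242,344), and the valve lid at (300,209). In the top view the pump's top is at (420,231), the lids at (402,235), the valve at (249,173) and the Susan's centre at (254,141). I'll enlarge these areas.

```bash
python3 - <<'E'
import cv2,pickle,numpy as np
def crop(n,x,y,w,h,s):
    p=pickle.load(open(f"pics/{n}.pkl","rb"))["pixels"][y:y+h,x:x+w]
    p=cv2.resize(p,None,fx=s,fy=s,interpolation=cv2.INTER_CUBIC)
    for i in range(0,w,10):
        cv2.line(p,(i*s,0),(i*s,6),(0,255,255),1)
        if i%20==0: cv2.putText(p,str(x+i),(i*s,18),0,.4,(0,255,255),1)
    for i in range(0,h,10):
        cv2.line(p,(0,i*s),(6,i*s),(0,255,255),1)
        if i%20==0: cv2.putText(p,str(y+i),(8,i*s+4),0,.4,(0,255,255),1)
    return p
a=np.hstack([crop("side",280,185,50,70,8),crop("top",225,140,50,70,8)])
b=np.hstack([crop("side",220,285,50,75,8),crop("top",380,210,50,75,8)])
cv2.imwrite("pics/valve.png",a);cv2.imwrite("pics/pump.png",b)
E
```

```text
(no output)
```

View pics/valve.png

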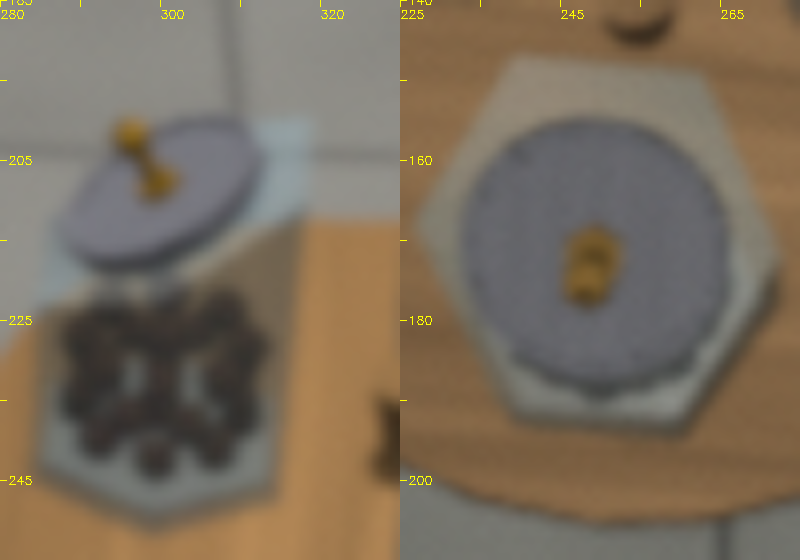

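View pics/pump.png

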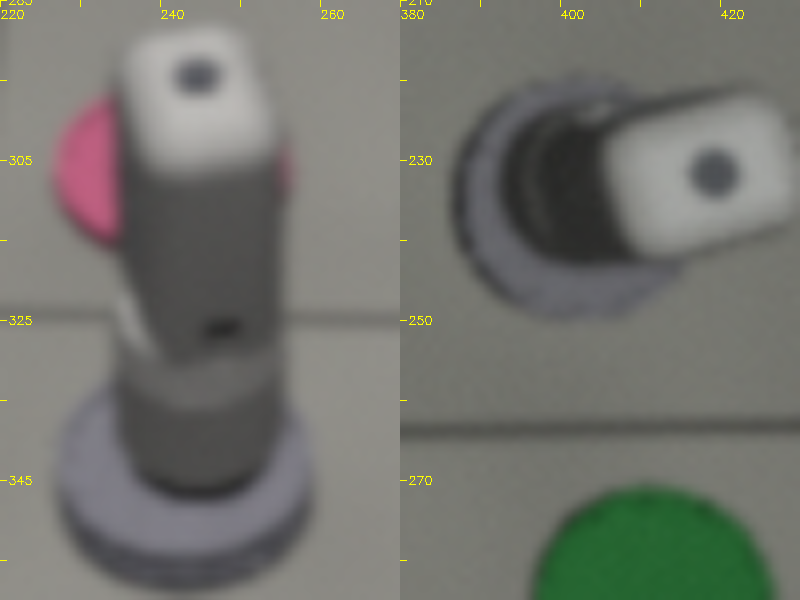

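In the valve crop, side view, the ball is at about (295.8,201.4) and the foot at (299.2,207.7). In the top view the ball is at about (248.1,174.6) and the foot at (249.2,171.3). In the pump crop the dot on top is at side (244.2,293.9) and top (418.8,231.2). The block's long side is tilted about 14° in the top view.

```bash
cat > h.py <<'E'
import numpy as np,pickle,cv2
from scipy.optimize import least_squares
from scipy.spatial.transform import Rotation as Ro
C={n:pickle.load(open(f"pics/{n}.pkl","rb")) for n in("side","top")}
def proj(n,X):
    c=C[n];q=c["R"]@X+c["t"];return np.array([c["fx"]*q[0]/q[2]+c["cx"],c["fy"]*q[1]/q[2]+c["cy"]])
def ray(n,uv,z):
    c=C[n];d=c["R"].T@np.array([(uv[0]-c["cx"])/c["fx"],(uv[1]-c["cy"])/c["fy"],1]);o=-c["R"].T@c["t"]
    return o+d*(z-o[2])/d[2]
def tri(s,t):
    r=least_squares(lambda X:np.r_[proj("side",X)-s,proj("top",X)-t],[.5,0,.1]);return r.x,r.fun
E
python3 - <<'E'
from h import *
np.set_printoptions(precision=4,suppress=True)
print("pumptop",*tri((244.2,293.9),(418.8,231.2)))
print("ball",*tri((295.8,201.4),(248.1,174.6)))
print("foot",*tri((299.2,207.7),(249.2,171.3)))
# susan disc
for n in C:
    im=C[n]["pixels"];h=cv2.cvtColor(im,cv2.COLOR_BGR2HSV)
    m=cv2.inRange(h,(8,70,90),(22,255,255))
    x0,y0,x1,y1=(265,195,395,285) if n=="side" else (180,70,330,215)
    k=np.zeros_like(m);k[y0:y1,x0:x1]=m[y0:y1,x0:x1]
    c=max(cv2.findContours(k,0,1)[0],key=cv2.contourArea)
    e=cv2.fitEllipse(cv2.convexHull(c)); print(n,e,ray(n,e[0],.03))
im=C["top"]["pixels"];m=(im.min(2)>125).astype(np.uint8);k=np.zeros_like(m);k[215:250,400:435]=m[215:250,400:435]
c=max(cv2.findContours(k,0,1)[0],key=cv2.contourArea);print("rect",cv2.minAreaRect(c))
# lid stack (upper rim z~.023): top-view rim centre
for z in(.02,.023):print("stack",ray("top",(401.5,234.5),z),ray("side",(243,342.5),z))
f=lambda p:(lambda d,o:np.r_[proj("side",o+.024*d)-(295.8,201.4),proj("top",o+.024*d)-(248.1,174.6),proj("side",o+.003*d)-(299.2,207.7),proj("top",o+.003*d)-(249.2,171.3)])(np.array([.5*np.cos(p[3]),.5*np.sin(p[3]),.866]),p[:3])
r=least_squares(f,[.55,.08,.14,3.1]);print("valve",r.x,np.degrees(r.x[3]),r.fun)
E
```

```text
pumptop [ 0.4467 -0.3018  0.1706] [ 0.6406 -0.0093  0.0382  0.6365]
ball [0.5751 0.07   0.1666] [ 0.76   -0.0824  0.018   0.6077]
foot [0.5854 0.0684 0.1468] [ 0.7125 -0.0806  0.0162  0.5767]
side ((329.88043212890625, 247.2352752685547), (69.25169372558594, 111.61636352539062), 97.0545654296875) [0.6765 0.0407 0.03  ]
top ((254.2180938720703, 141.8824005126953), (126.002685546875, 127.64945983886719), 94.43453216552734) [0.6778 0.0605 0.03  ]
rect ((418.25, 231.25001525878906), (15.17893123626709, 21.187259674072266), 71.56504821777344)
stack [ 0.4436 -0.3042  0.02  ] [ 0.4418 -0.3088  0.02  ]
stack [ 0.4435 -0.3033  0.023 ] [ 0.442  -0.3114  0.023 ]
valve [0.5869 0.0678 0.145  2.9399] 168.44364635050556 [ 0.7364  0.1032 -0.0783  0.6652  0.7363 -0.2679  0.1158  0.5183]
```

```bash
cat >> h.py <<'E'
def rv(zp,y):  # tool z = -zp, tool y near y
    z=-zp/np.linalg.norm(zp);y=y-z*(y@z);y/=np.linalg.norm(y)
    return Ro.from_matrix(np.c_[np.cross(y,z),y,z]).as_rotvec()
def vz(az): return np.array([.5*np.cos(az),.5*np.sin(az),.75**.5])
G=.081
E
python3 - <<'E'
from h import *
from workcell import bot
np.set_printoptions(precision=3,suppress=True)
f=lambda p:(lambda d,o:np.r_[proj("side",o+.024*d)-(295.8,201.4),proj("top",o+.024*d)-(248.1,174.6),proj("side",o+.003*d)-(299.2,207.7),proj("top",o+.003*d)-(249.2,171.3),(p[3]-np.radians(174))/np.radians(2)])(vz(p[3]),p[:3])
r=least_squares(f,[.55,.08,.14,3.1]);print("valve",r.x,np.degrees(r.x[3]),r.fun)
z=vz(r.x[3]);V=r.x[:3]
for a in(14,194):
    y=np.array([np.cos(np.radians(a)),np.sin(np.radians(a)),0])
    for h in(.101,.24,.3): print("pick",a,h,bot.inverse_kinematics([.446,-.302,h],rv(np.array([0,0,1.]),y)))
t=np.array([-z[1],z[0],0]);w=np.cross(z,t)
for n,y in dict(t=t,mt=-t,w=w,mw=-w).items():
    for d in(0,.12): print(n,d,bot.inverse_kinematics(V+z*(G+d),rv(z,y)))
E
```

```text
valve [0.587 0.068 0.145 3.035] 173.91188171739364 [ 0.716  0.203  0.145  0.697  0.757 -0.37  -0.11   0.485 -0.044]
pick 14 0.101 [-0.82   0.183  1.806  0.     1.153 -1.064]
pick 14 0.24 [-0.82   0.047  1.667  0.     1.428 -1.064]
pick 14 0.3 [-0.82   0.019  1.578  0.     1.544 -1.064]
pick 194 0.101 [-0.82   0.183  1.806 -0.     1.153  2.078]
pick 194 0.24 [-0.82   0.047  1.667 -0.     1.428  2.078]
pick 194 0.3 [-0.82   0.019  1.578 -0.     1.544  2.078]
t 0 [-0.079 -0.299  2.115 -0.019  0.802  1.608]
t 0.12 [-0.073 -0.55   2.084 -0.019  1.084  1.608]
mt 0 [-0.079 -0.299  2.115 -0.019  0.802 -1.533]
mt 0.12 [-0.073 -0.55   2.084 -0.019  1.084 -1.534]
w 0 [-0.079 -0.299  2.115 -0.019  0.802  0.037]
w 0.12 [-0.073 -0.55   2.084 -0.019  1.084  0.037]
mw 0 None
mw 0.12 None
```

```bash
python3 - <<'E'
from h import *
from workcell import bot
np.set_printoptions(precision=3,suppress=True)
a=np.radians(14);R=rv(np.array([0,0,1.]),np.array([np.cos(a),np.sin(a),0]))
p=np.array([.446,-.302,.26])
bot.goto(p,R); bot.set_gripper(.75)
p[2]=.101; bot.line_to(p,max_speed=.12)
print(bot.current_contact_force())
bot.set_gripper(0,50); print("grip",bot.current_opening(),bot.current_opening()*.092,bot.current_grip_force(),bot.current_contact_force())
p[2]=.30; bot.line_to(p,max_speed=.1)
print(bot.current_opening(),bot.current_contact_force(),bot.current_clock())
for n in("side","top"):
    c=bot.read_camera(n);cv2.imwrite(f"pics/{n}1.png",c["pixels"])
a,b=[cv2.imread(f"pics/{n}1.png") for n in("side","top")]
cv2.imwrite("pics/lift.png",np.hstack([cv2.resize(a[170:370,180:340],None,fx=2.5,fy=2.5),cv2.resize(b[150:350,330:490],None,fx=2.5,fy=2.5)]))
E
```

```text
[ 0.324 -0.835  0.648]
grip 0.45326177742657897 0.041700083523245265 49.87291395664215 [0.607 0.46  2.102]
0.45466865786535277 [-0.007 -1.056 -3.276] 5.925
```

View pics/lift.png

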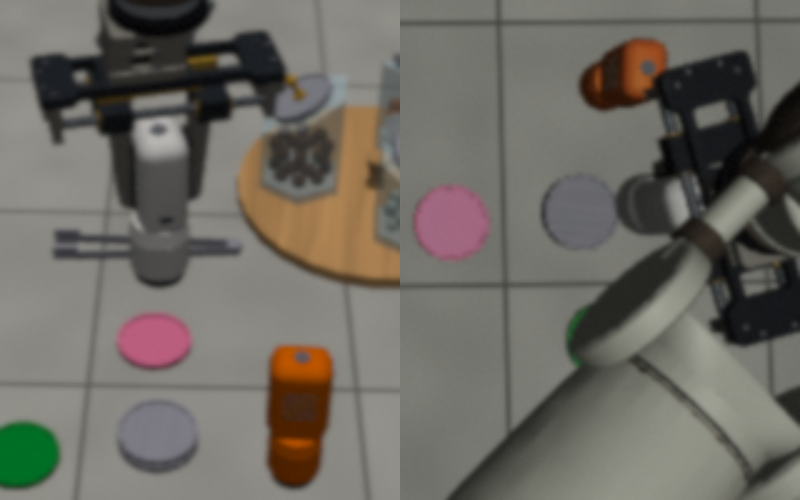

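The lift was clean: the pump is in the gripper with 41.7 mm between the pads, and the lids are still stacked. Next I'll move to a hover in line with the valve.

```bash
python3 - <<'E'
from h import *
from workcell import bot
np.set_printoptions(precision=4,suppress=True)
V=np.array([.587,.068,.145]);z=vz(np.radians(174));t=np.array([-z[1],z[0],0]);R=rv(z,-t)
bot.goto(V+z*(G+.12),R)
bot.line_to(V+z*(G+.05),max_speed=.08); bot.hold(.3)
print(bot.current_clock(),bot.current_ee_pos()-(V+z*(G+.05)),bot.current_contact_force(),bot.current_ft_torque())
for n in("side","top"):
    c=bot.read_camera(n);pickle.dump(c,open(f"pics/{n}2.pkl","wb"))
    P=V+z*.05; print(n,"pred mouth",proj(n,P),"top",proj(n,P+.15*z),"head",proj(n,V+.024*z),"foot",proj(n,V+.003*z))
    cv2.imwrite(f"pics/{n}2.png",c["pixels"])
a=cv2.imread("pics/side2.png")[150:220,260:330];b=cv2.imread("pics/top2.png")[130:230,190:290]
cv2.imwrite("pics/hover.png",np.hstack([cv2.resize(a,(560,560),interpolation=2)[:, :420],cv2.resize(b,(560,560),interpolation=2)[:,:380]]))
E
```

```text
8.775 [0.0001 0.     0.0004] [ 0.0035  0.2965 -3.6042] [ 0.1036  0.3583 -0.0132]
side pred mouth [292.2009 194.5081] top [265.7437 150.4983] head [296.5268 201.704 ] foot [299.9683 207.4287]
top pred mouth [247.3844 179.8166] top [240.0985 210.4833] head [248.4595 175.2914] foot [249.294  171.7789]
```

View pics/hover.png

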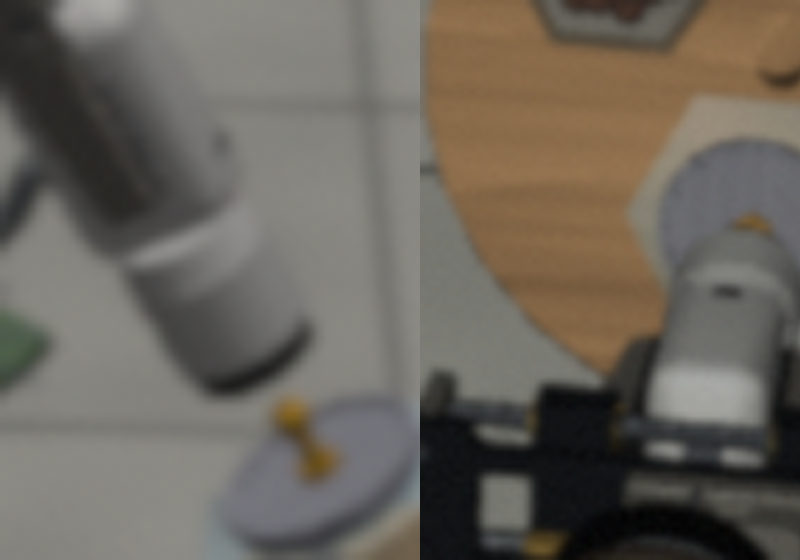

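In the hover view the mouth centre is at about (292,195) in the side image. Its axis projects onto the ball at (296.2,201.4), so the side view is aligned to under 1 mm. The top crop was cut off, so I'll check it with predicted outlines drawn over it.

```bash
python3 - <<'E'
from h import *
V=np.array([.587,.068,.145]);z=vz(np.radians(174));t=np.array([-z[1],z[0],0]);w=np.cross(z,t)
th=np.linspace(0,2*np.pi,60)
def draw(n,x,y,wd,ht,s):
    im=pickle.load(open(f"pics/{n}2.pkl","rb"))["pixels"][y:y+ht,x:x+wd];im=cv2.resize(im,None,fx=s,fy=s,interpolation=cv2.INTER_CUBIC)
    def circ(h,r,col):
        q=np.array([(proj(n,V+z*h+r*(np.cos(a)*t+np.sin(a)*w))-(x,y)+.5)*s for a in th]);cv2.polylines(im,[q.round().astype(int)],True,col,1)
    circ(.003,.038,(0,0,255));circ(.002,.0085,(0,0,255));circ(.05,.022,(255,0,255));circ(.10,.0255,(0,255,0));circ(.024,.007,(255,255,0))
    B=[V+z*(.2)+sx*.021*t+sy*.028*w for sx,sy in((1,1),(1,-1),(-1,-1),(-1,1))]
    cv2.polylines(im,[np.array([(proj(n,b)-(x,y)+.5)*s for b in B]).round().astype(int)],True,(0,255,0),1)
    return im
cv2.imwrite("pics/ov.png",np.hstack([draw("side",255,145,66,84,6),draw("top",218,150,64,84,6)]))
E
```

```text
(no output)
```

View pics/ov.png

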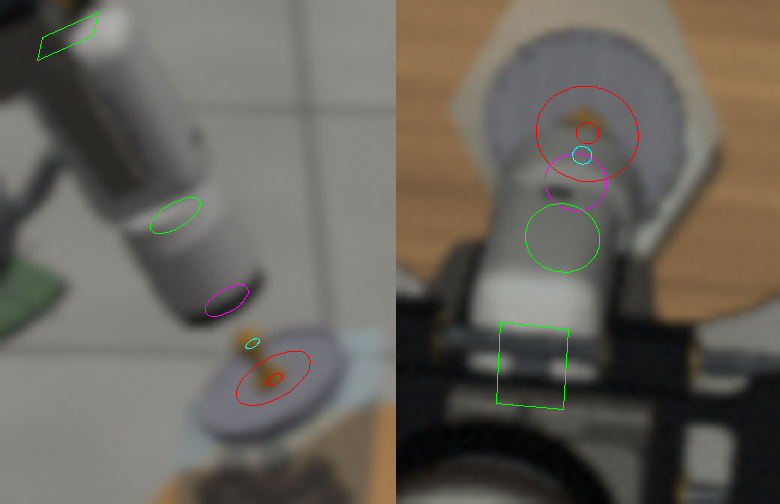

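```bash
python3 - <<'E'
from h import *
V=np.array([.587,.068,.145]);z=vz(np.radians(174));t=np.array([-z[1],z[0],0])*2;w=np.cross(z,t)
th=np.linspace(0,2*np.pi,60)
def draw(n,x,y,wd,ht,s):
    im=pickle.load(open(f"pics/{n}2.pkl","rb"))["pixels"][y:y+ht,x:x+wd];im=cv2.resize(im,None,fx=s,fy=s,interpolation=cv2.INTER_CUBIC)
    im=cv2.convertScaleAbs(im,alpha=1.5)
    def circ(h,r,col):
        q=np.array([(proj(n,V+z*h+r*(np.cos(a)*t+np.sin(a)*w))-(x,y)+.5)*s for a in th]);cv2.polylines(im,[q.round().astype(int)],True,col,1)
    circ(.003,.038,(0,0,255));circ(.002,.0085,(0,0,255));circ(.05,.022,(255,0,255));circ(.10,.0255,(0,255,0));circ(.065,.0255,(0,255,0));circ(.024,.007,(255,255,0))
    return im
cv2.imwrite("pics/ov2.png",np.hstack([draw("side",272,165,50,70,8),draw("top",224,150,50,70,8)]))
E
```

```text
(no output)
```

View pics/ov2.png

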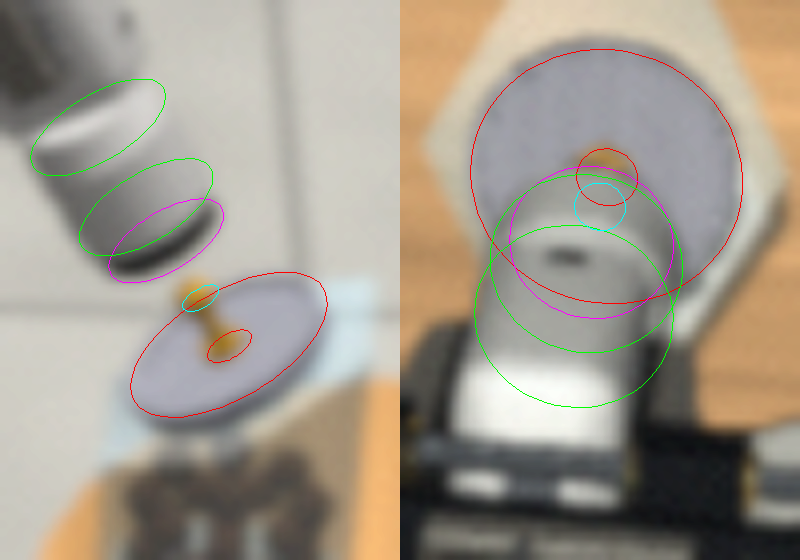

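Correcting the scale shows the pump and valve share the same calibration offset in the side view. In the top view the valve sits about 0.5 px (about 1 mm) further towards +y, so I'll shift by 1 mm and descend while watching the forces.

```bash
cat > down.py <<'E'
from h import *
from workcell import bot
np.set_printoptions(precision=2,suppress=True)
V=np.array([.587,.069,.145]);z=vz(np.radians(174));t=np.array([-z[1],z[0],0])*2;w=np.cross(z,t)
def comp(f): return np.array([f@z,f@t,f@w])
def descend(h,hend,step,f0,off,latlim=6,axlim=32,gain=.00025):
    while h>hend+1e-6:
        h=max(h-step,hend)
        bot.line_to(V+z*(G+h)+off[0]*t+off[1]*w,max_speed=.03);bot.hold(.1)
        c=comp(bot.current_contact_force()-f0)
        print(f"h {h*1e3:.1f} ax/t/w",c,"off",off*1e3,"op %.3f"%bot.current_opening())
        if abs(c[1:]).max()>latlim or c[0]>axlim: print("STOP");break
        off=off+gain*np.where(abs(c[1:])>1.,c[1:],0)
    print("clock",bot.current_clock(),"M",bot.current_ft_torque());return h,off
E
python3 - <<'E'
from down import *
bot.set_gripper(0,60)
bot.line_to(V+z*(G+.04),max_speed=.05);bot.hold(.3)
f0=bot.current_contact_force();np.save("f0.npy",f0);print(f0)
print(descend(.04,.013,.003,f0,np.zeros(2)))
E
```

```text
[ 0.54 -0.15 -2.55]
h 37.0 ax/t/w [-0.25 -0.35 -1.01] off [0. 0.] op 0.458
h 34.0 ax/t/w [-0.03 -0.71 -0.76] off [ 0.   -0.25] op 0.454
h 31.0 ax/t/w [-0.54 -1.16 -0.57] off [ 0.   -0.25] op 0.455
h 28.0 ax/t/w [-0.58 -0.21 -0.5 ] off [-0.29 -0.25] op 0.455
h 25.0 ax/t/w [-0.31  0.8  -0.79] off [-0.29 -0.25] op 0.455
h 22.0 ax/t/w [-0.85  0.04 -1.77] off [-0.29 -0.25] op 0.454
h 19.0 ax/t/w [-0.15 -0.01 -0.9 ] off [-0.29 -0.7 ] op 0.456
h 16.0 ax/t/w [-0.92 -0.02 -0.92] off [-0.29 -0.7 ] op 0.456
h 13.0 ax/t/w [0.34 0.63 0.39] off [-0.29 -0.7 ] op 0.451
clock 12.8917 M [-0.13  0.27 -0.05]
(0.013000000000000001, array([-0., -0.]))
```

```bash
python3 - <<'E'
from down import *
f0=np.load("f0.npy")-.3*z-.7*w; np.save("f0.npy",f0)
h,off=descend(.013,-.001,.001,f0,np.array([-.00015,-.0004]),gain=.0001)
np.save("off.npy",off);print(h,off)
c=bot.read_camera("side");cv2.imwrite("pics/side3.png",c["pixels"])
E
```

```text
h 12.0 ax/t/w [ 2.71 -0.16 -0.74] off [-0.15 -0.4 ] op 0.454
h 11.0 ax/t/w [ 3.11 -1.29  2.44] off [-0.15 -0.4 ] op 0.454
h 10.0 ax/t/w [2.24 0.19 3.01] off [-0.28 -0.16] op 0.455
h 9.0 ax/t/w [ 0.27 -1.09  1.46] off [-0.28  0.14] op 0.454
h 8.0 ax/t/w [-1.62  0.41  1.54] off [-0.39  0.29] op 0.455
h 7.0 ax/t/w [-2.26  0.21  0.93] off [-0.39  0.45] op 0.451
h 6.0 ax/t/w [-2.25 -0.18  0.14] off [-0.39  0.45] op 0.449
h 5.0 ax/t/w [-3.19 -0.3   1.8 ] off [-0.39  0.45] op 0.449
h 4.0 ax/t/w [-3.75 -0.99  1.76] off [-0.39  0.62] op 0.450
h 3.0 ax/t/w [-4.73 -0.54  0.35] off [-0.39  0.8 ] op 0.454
h 2.0 ax/t/w [-4.87 -0.51  0.36] off [-0.39  0.8 ] op 0.454
h 1.0 ax/t/w [-4.    0.56 -0.16] off [-0.39  0.8 ] op 0.453
h -0.0 ax/t/w [-2.05  0.36 -2.02] off [-0.39  0.8 ] op 0.454
h -1.0 ax/t/w [ 6.12  1.53 -2.9 ] off [-0.39  0.6 ] op 0.452
clock 17.7917 M [ 0.    1.12 -0.15]
-0.001 [-0.  0.]
```

Axial force now matches the seal meeting the lid (6 N at h = -1 mm). I'll press on.

```bash
python3 - <<'E'
from down import *
f0=np.load("f0.npy");off=np.load("off.npy")
h,off=descend(-.001,-.005,.001,f0,off,gain=.00015)
np.save("off.npy",off);print(h,off*1e3)
ims=[]
for n,(x,y) in dict(side=(270,155),top=(224,140)).items():
    c=bot.read_camera(n);ims.append(cv2.resize(c["pixels"][y:y+85,x:x+56],None,fx=7,fy=7,interpolation=2))
cv2.imwrite("pics/press.png",np.hstack(ims))
E
```

```text
h -2.0 ax/t/w [ 6.18 -0.02 -2.23] off [-0.23  0.31] op 0.453
h -3.0 ax/t/w [ 7.    0.41 -2.16] off [-0.23 -0.03] op 0.455
h -4.0 ax/t/w [ 7.3   0.32 -2.03] off [-0.23 -0.35] op 0.453
h -5.0 ax/t/w [ 7.42 -0.23 -3.28] off [-0.23 -0.65] op 0.449
clock 19.2417 M [ 0.1   0.99 -0.02]
-0.005 [-0.23 -1.15]
```

View pics/press.png

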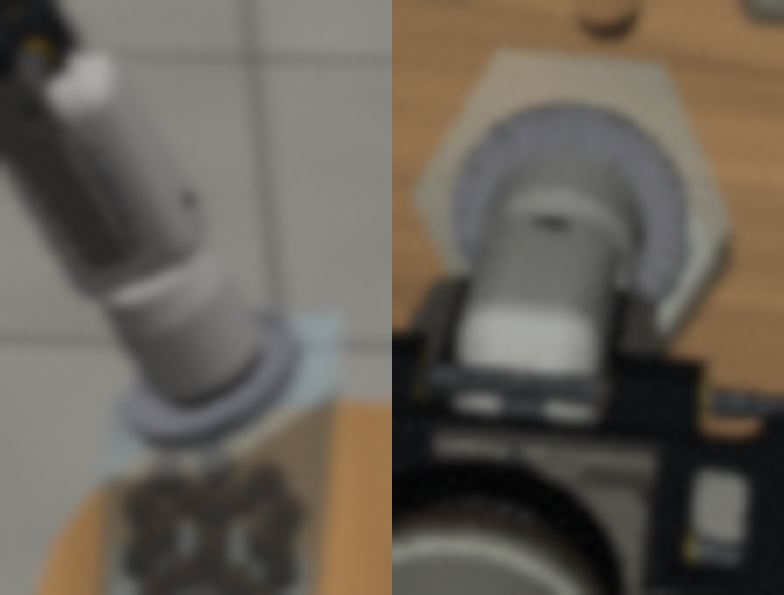

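The picture shows the pump seated squarely and centred on the lid, side (295,208), with the seal mostly pushed in. I'll press about 1.7 mm more, which should put the seal about 6 mm in, well short of the 8 mm stop.

```bash
python3 - <<'E'
from down import *
f0=np.load("f0.npy");off=np.array([-.00023,-.00065])
h,off=descend(-.005,-.0068,.0006,f0,off,gain=0,axlim=20)
for i in range(3):
    bot.hold(.3);print(comp(bot.current_contact_force()-f0),comp(bot.current_ee_pos()-V)*1e3-[G*1e3,0,0],bot.current_grip_force())
E
```

```text
h -5.6 ax/t/w [ 8.64  0.66 -2.47] off [-0.23 -0.65] op 0.457
h -6.2 ax/t/w [ 7.84  1.06 -2.23] off [-0.23 -0.65] op 0.458
h -6.8 ax/t/w [ 9.15  0.97 -3.16] off [-0.23 -0.65] op 0.456
clock 20.3917 M [ 0.07  1.08 -0.07]
[ 8.95  0.5  -2.82] [-5.63 -0.4   0.64] 59.86565887928009
[ 8.77  0.32 -2.71] [-5.64 -0.42  0.64] 59.86569821834564
[ 8.25  0.54 -2.41] [-5.63 -0.4   0.64] 59.8656964302063
```

```bash
python3 - <<'E'
from down import *
f0=np.load("f0.npy");off=np.array([-.00023,-.00065])
descend(-.0068,-.0078,.0005,f0,off,gain=0,axlim=20);bot.hold(.5)
print(comp(bot.current_contact_force()-f0),comp(bot.current_ee_pos()-V)*1e3-[G*1e3,0,0])
print(bot.job_done())
E
```

```text
h -7.3 ax/t/w [ 9.41  0.87 -2.86] off [-0.23 -0.65] op 0.457
h -7.8 ax/t/w [10.16 -0.49 -2.59] off [-0.23 -0.65] op 0.455
clock 21.9917 M [ 0.08  1.18 -0.11]
[10.31  0.58 -3.38] [-6.58 -0.4   0.68]
the job is handed in; nothing more can be done
None
```

I handed the job in at about 22 s with the pump still gripped and pressed on the valve at about 10 N: by arm travel and spring force the seal is about 6 of 8 mm in, though I inferred the snap from the pull-on force rather than seeing it, and I never aimed to touch the teapot, trivet or tongs but took no last picture of them.

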